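# Lock the roller carriage of a scooter test rig with its cross pin

## Task

Lock the orange roller carriage to the steel index bar it straddles with the red-headed lock pin: take the pin out of the caddy by its shank (the head is boxed in), lay it on the grey pad and let go, then take it again by its red head. Put it through the carriage's hole and, feeling against the hidden bar, move the carriage along with the pin until the pin finds the bar's hole; push it fully home, head against the carriage, and let go. Leave the black-headed pin and everything else lying on the bench where it is.

Things in the scene. Friction and masses are not known exactly. Their poses are not given: they have to be found in the camera images.
- lock_pin: Lock pin, 0.18 kg (+-30 %): red block head 40 mm long, 24 x 24 mm, and a round steel shank, 12 mm diameter, 70 mm long. Origin on the axis at the shoulder between them; +x along the shank to its tip, head from x = -40 to 0. Centre of mass 11 mm inside the head: laid on a flat of the head it lies stably, shank level, axis 12 mm above the surface. Starts level in one of the caddy's pockets
- pin_tip (a point): Middle of the lock pin's nose, 70 mm from the shoulder; axes as the pin's. The last 10 mm of the shank taper to a flat nose 6 mm in diameter
- black_pin: A second pin of the same shape and size but with a black head, in the other caddy pocket; not to be used
- caddy: Fixed grey caddy, origin on the table. Both shanks point along its +x. Pockets at y = -55 and +55 mm, floors 20 mm up, box in the heads: walls up to 52 mm, under 3 mm of room beside and behind; open above and to +x. Shoulders start at x = 0 +-1 mm, pin axes 32 mm above the table. From x = 0 to 86 mm there is only a 4 mm base plate: the shanks are free all round
- pad: Fixed grey set-down pad, 130 mm (its x) by 160 mm (its y), 12 mm thick. Origin at the centre of its underside, on the table. The space above it is free
- rig: Fixed orange rig base, origin on the table: 250 mm along its x, y from -50 to +140 mm, 20 mm high. The carriage slides along x; the pin goes in along +y. End posts 95 mm high at x = -122 to -86 and 86 to 122 mm, y = -23 to 23 mm
- bar_mid (a point): Middle of the rig at the height of the holes (rig x = 0, y = 0, 60 mm above the table), axes as the rig's. Here runs the steel index bar along x, immovable, 10 mm thick (y = -5 to 5 mm), top 88 mm above the table. It has one chamfered 14 mm through hole along y at this height; the hole's x differs from run to run, -12 to +12 mm, and is hidden by the carriage
- carriage_eye (a point): Centre of the mouth of the carriage's chamfered 14 mm hole, in its near face, 60 mm above the table; axes as the rig's, +y into the hole. Orange fork, 90 mm wide along x, 27 to 104 mm above the table; going in along +y: near plate 0 to 12 mm, bar 20 to 30 mm, far plate (same hole, in line) 38 to 50 mm, then free to 95 mm (a red roller beyond)
- carriage (a joint): Carriage position along the rig's x in m, equal to the carriage_eye's x in the rig's frame; 0 in the middle, end stops at -0.018 and +0.018. Sliding friction about 2.5 N holds it where it is left; a pin in its hole drags it along
- clamp: Loose black handlebar clamp ring, 48 mm in diameter and 26 mm high, with a red tab; origin at the centre of its underside
- roller: Loose red roller standing on end, 64 mm in diameter, 60 mm high; origin at the centre of its underside
- display: Loose black display unit, 90 x 45 x 18 mm; origin at the centre of its underside
- spanner: Loose steel spanner, 160 mm long, lying along its x
- driver: Loose screwdriver, 180 mm long, lying along its x
- hub_cap: Loose aluminium hub cap, 70 mm in diameter, 16 mm high; origin at the centre of its underside
There are look-alikes about, which are no part of the job. Of the things shaped like the pad, the grey one is meant.

How it is judged:
On the way, in this order (a step that is already met when the one before it is completed fails the run):
1. the lock pin is lifted out of the caddy (height (world z) of lock_pin above 0.055 m), for 0.1 s.
2. the lock pin lies on the grey pad, let go (horizontal distance between lock_pin and pad below 0.105 m and height (world z) of lock_pin between 0.018 and 0.032 m and contact force between the fingers and lock_pin below 0.1 N and linear speed of lock_pin below 0.02 m/s), for 0.2 s.
3. the lock pin is through the carriage and the bar, fully home (distance between lock_pin and carriage_eye below 0.005 m and y of pin_tip in the frame of carriage_eye above 0.064 m and angle between the x axis of lock_pin and the y axis of rig, either way round below 0.06 rad), for 0.1 s.
At the end, for the whole second after the job is handed in: The lock pin, earlier laid on the pad and let go (shoulder within 105 mm of its centre, axis 18 to 32 mm up), rests released through carriage and bar: shoulder within 5 mm of the hole's mouth, tip over 64 mm beyond it, axis within 0.06 rad of the rig's y (all of step 3 and linear speed of lock_pin below 0.02 m/s and contact force between the fingers and lock_pin below 0.1 N); the robot touches nothing.
It fails at once if the black-headed pin is moved more than 20 mm (distance of black_pin from where it was at the start of the episode above 0.02 m).
It fails at once if another loose thing on the bench is moved more than 30 mm (distance of any of clamp, roller, display, spanner, driver, hub_cap from where it was at the start of the episode above 0.03 m).
It also fails if it takes over 67 s, if anything falls off the work surface, if the arm or the gripper's body presses on something with over 40 N, if the wrist force passes 120 N, or if a joint passes its speed limit or range.

## Robot

A 6-joint arm with a two-finger parallel gripper is mounted at the origin on the work surface. World frame = base frame: x ahead of the robot, y to its left, z up, the work surface at z = 0. Lengths are in m, angles in rad, forces in N, time in s.
With the tool pointing down it reaches from about 0.3 to 0.875 m from the base axis. Payload 6.4 kg.
Tool frame: the origin (TCP) lies midway between the tips of the shut fingers; the grasp point (between the pads) lies 19 mm behind it; z points along the fingers, y is the line along which they close (so a half turn about z gives the same grasp; the last joint's range is limited). The gripper opens to 85 mm and grips with 20 to 120 N. Pads are 22 mm wide; open, the fingers measure 114 mm over their backs; the gripper's body (76 mm by 85 mm) begins 54 mm behind the grasp point. The pads swing forward as they close: fully open they stand 13 mm farther back than shut.
Start: joints at [-0.206, 0.181, 1.607, -0, 1.354, -0.206], TCP at [0.575, 0, 0.231] pointing down, gripper open.
Joint ranges: [-2.99, 2.99], [-0.89, 2.07], [0.3, 2.58], [-1.14, 4.28], [0, 2.63], [-3.12, 3.12]. Speed limits (rad/s): [2.57, 2.57, 3.01, 3.14, 3.14, 3.14].

## Interface

Orientations are given as a unit quaternion [w, x, y, z].
In Python, from bench import * gives the robot as it stands.
- The arm moves only by the tool play_rows, never from a script. Its argument "plan" is a list of rows, each a list of 3 entries, a list of its own where there are three numbers: the finger opening in mm, from 0 to 85.4, then the shift along the tool's x, y, z normalised to -1 to 1, where 1 is 40 cm, then the turn about the tool's z normalised to -1 to 1, where 1 is pi rad. A call has 1 to 10 rows; each row is the pose to reach, as a shift and turn from the pose commanded when the call began, along the tool's axes at that moment, turning the shorter way round; what a row does not reach only later rows make up. A row lasts 1/10 s, in which the tool goes at most 50 mm and 8.59 degrees, less where a joint would pass 70% of its speed; a pose out of reach is approached as far as the arm can. A call with a number of a shift or a turn outside -1 to 1 is refused whole. A call with a gripper value outside its range is refused whole. The fingers move at their own pace and stop on an object; the grip force is fixed at half the most. Time passes only in rows, so rows that repeat a pose let the fingers close. It gives the time, the measured TCP pose, the force, the opening and the grip force at its end, in the units of the state.
- get_obs(): the state, without advancing time (a new reading comes with each control period).
- camera(name): name is "scene" or "side" or "wrist"; returns a dict with "image" (384x512x3 uint8, red, green, blue), "range_z" (384x512 float32, m along the optical axis (not along the pixel's ray), 0 where there is no reading), "intrinsics" (3x3 intrinsics, pixels), "rvec" (rotation vector, rad) and "tvec" (3), from world to camera coordinates, as OpenCV has them; the wrist camera has in their place "T_tool_cam" (4x4, takes a point from camera to tool coordinates, whose origin is the TCP and whose axes are the flange's). Camera axes: x right, y down, z forward; pixel columns grow to the right and rows downward; lengths in m; the calibration is good to about 2 mm. A picture is of the moment at which its call begins: read the wrist's pose just before it.
- hand_in(): hands the job in; it is judged then, once.
Trained networks look in a picture, given as the dict that the camera call returned (one of the last four; its "shot" number tells which), for a name from the list of things; names that differ only in an ending like _2 or _b are one class to them, and where a whole thing is asked for, a point or a joint stands for the part that bears it (a point fixed in the world has none). Each returns a list of dicts, best first, with "conf" (0 to 1); they miss things now and then, are a little off and sometimes report something else, mostly with a low value. They report only what shows in the picture. A call takes as long as a camera call. They do not tell look-alikes from the thing itself.
- search_frame(picture, label): "rect" ([centre column, centre row, width, height] in pixels, round what is visible of it).
- masks_of(picture, label): "mask" (384x512 bool, what is visible of it) and "rect" ([centre column, centre row, width, height] in pixels, round what is visible of it).
The state is a dict: "time_s": time; "q": joint angles; "dq": joint speeds; "joint_efforts": joint torques, N m; "eef_pos": TCP position; "eef_rot": TCP orientation; "wrist_force": force on the tool from outside, world axes, zero at the start; "torque": the same for the moment, N m; "opening": opening from 0.0 (shut) to 1.0 (fully open); "grasp_force": force on a finger pad.
Only numpy, scipy, OpenCV 4.12 (cv2) and the standard library are available. Lean on these libraries where they do the work, as an engineer would, in place of code of your own. Each camera call takes 0.05 s, during which the arm holds its last target. There are 200 camera calls.

## Working session

There is one attempt and no reset: what is moved stays moved. The work goes in short steps, Python scripts to look and compute and a tool call to move; the robot and the scene stay as the last step left them, time stands still between calls to the robot, and variables do not carry over. Pictures are saved under pics/ and viewed, at most 10 in all, crops included, and the job is handed in when it is done.

Besides the shell and the picture viewer there is one more tool, called after ">>>" as name(argument=value, ...), one argument or row to a line, values as JSON. play_rows: Moves the arm, as the interface text tells. Its arguments: {"type":"object","properties":{"plan":{"type":"array","items":{"type":"array"}}},"required":["plan"]}

```bash
mkdir -p pics
cat > h.py <<'E'
from bench import *
import numpy as np, cv2
from scipy.spatial.transform import Rotation as R
def save(p,name,crop=None,scale=1):
    im=p["image"][:,:,::-1]
    if crop: im=im[crop[1]:crop[3],crop[0]:crop[2]]
    cv2.imwrite("pics/"+name,cv2.resize(im,None,fx=scale,fy=scale,interpolation=cv2.INTER_CUBIC))
def toolT(o):
    T=np.eye(4); q=o["eef_rot"]; T[:3,:3]=R.from_quat([q[1],q[2],q[3],q[0]]).as_matrix(); T[:3,3]=o["eef_pos"]; return T
def camT(p,o=None):
    if "T_tool_cam" in p: return toolT(o)@np.array(p["T_tool_cam"])
    T=np.eye(4); T[:3,:3]=cv2.Rodrigues(np.array(p["rvec"],float))[0]; T[:3,3]=np.ravel(p["tvec"]); return np.linalg.inv(T)
def cloud(p,o=None):
    K=np.array(p["intrinsics"]); z=p["range_z"].astype(float); v,u=np.indices(z.shape)
    P=np.stack([(u-K[0,2])/K[0,0]*z,(v-K[1,2])/K[1,1]*z,z],-1); T=camT(p,o)
    W=P@T[:3,:3].T+T[:3,3]; W[z<=0]=np.nan; return W
def ray_at(p,uv,zw,o=None):
    K=np.array(p["intrinsics"]); T=camT(p,o); d=T[:3,:3]@np.array([(uv[0]-K[0,2])/K[0,0],(uv[1]-K[1,2])/K[1,1],1.])
    return T[:3,3]+d*(zw-T[2,3])/d[2]
E
python3 - <<'E'
from h import *
o=get_obs(); print({k:np.round(v,3).tolist() for k,v in o.items()})
ps={}
for n in ["scene","side","wrist"]:
    p=ps[n]=camera(n); W=cloud(p,o); print(n,np.round(camT(p,o)[:3,3],3), np.round(camT(p,o)[:3,2],2))
    for l in ["lock_pin","black_pin","caddy","pad","rig","carriage"]:
        for d in masks_of(p,l)[:3]:
            print(n,l,round(d["conf"],2),np.round(d["rect"]).tolist(),np.round(np.nanmedian(W[d["mask"]],0),3))
im=[ps[n]["image"][:,:,::-1] for n in ps]
for n in ps: save(ps[n],n+"0.png",scale=1.5)
E
```

```text
{'time_s': 0.0, 'q': [-0.206, 0.182, 1.608, 0.0, 1.354, -0.206], 'dq': [-0.001, -0.0, 0.0, 0.0, 0.0, -0.002], 'joint_efforts': [0.0, -44.487, -35.134, -0.0, 0.009, 0.0], 'eef_pos': [0.574, 0.0, 0.23], 'eef_rot': [-0.001, 0.707, 0.707, -0.0], 'wrist_force': [0.404, -0.446, -0.114], 'torque': [-0.086, 0.025, -0.049], 'grasp_force': 0.0, 'opening': 0.998}
scene [1.055 0.36  0.998] [-0.53 -0.27 -0.81]
scene lock_pin 0.6 [172.0, 148.0, 21.0, 18.0] [ 0.449 -0.288  0.04 ]
scene black_pin 0.67 [372.0, 238.0, 18.0, 30.0] [0.433 0.417 0.024]
scene black_pin 0.61 [149.0, 166.0, 25.0, 19.0] [ 0.554 -0.315  0.04 ]
scene caddy 0.63 [161.0, 160.0, 75.0, 58.0] [ 0.501 -0.295  0.008]
scene pad 0.74 [315.0, 242.0, 69.0, 56.0] [0.565 0.291 0.086]
scene pad 0.55 [225.0, 192.0, 65.0, 54.0] [ 0.508 -0.031  0.013]
scene rig 0.83 [310.0, 248.0, 89.0, 106.0] [0.583 0.279 0.024]
scene carriage 0.65 [315.0, 243.0, 64.0, 53.0] [0.564 0.288 0.087]
side [ 0.435 -0.839  0.928] [ 0.04  0.72 -0.7 ]
side lock_pin 0.64 [235.0, 302.0, 17.0, 37.0] [ 0.445 -0.297  0.041]
side black_pin 0.52 [282.0, 312.0, 13.0, 34.0] [ 0.552 -0.319  0.04 ]
side caddy 0.74 [259.0, 314.0, 80.0, 65.0] [ 0.498 -0.315  0.016]
side pad 0.96 [256.0, 232.0, 48.0, 50.0] [ 0.502 -0.044  0.011]
side pad 0.72 [261.0, 314.0, 82.0, 67.0] [ 0.498 -0.317  0.016]
side pad 0.67 [132.0, 330.0, 61.0, 75.0] [ 0.19  -0.331  0.011]
side rig 0.96 [267.0, 156.0, 86.0, 58.0] [0.532 0.214 0.038]
side rig 0.31 [190.0, 272.0, 25.0, 24.0] [ 0.327 -0.182  0.016]
side carriage 0.74 [267.0, 151.0, 44.0, 38.0] [0.555 0.214 0.075]
wrist [0.575 0.074 0.373] [-0.   -0.29 -0.96]
wrist lock_pin 0.7 [165.0, 347.0, 12.0, 27.0] [ 0.457 -0.236  0.036]
wrist caddy 0.94 [214.0, 336.0, 135.0, 67.0] [ 0.494 -0.245  0.003]
wrist caddy 0.44 [63.0, 293.0, 47.0, 50.0] [ 0.328 -0.168  0.019]
wrist pad 0.86 [194.0, 178.0, 127.0, 143.0] [ 0.501 -0.028  0.011]
```

View pics/scene0.png

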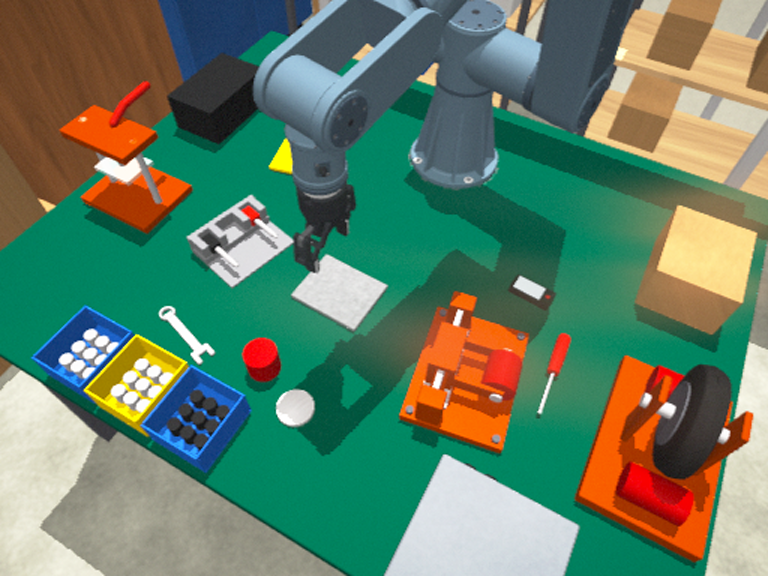

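View pics/side0.png

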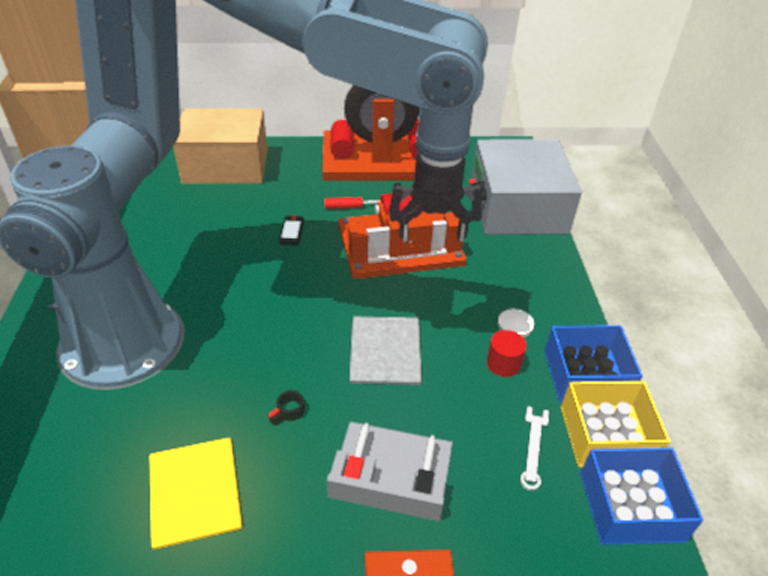

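Scene view: the red-headed pin is in the upper caddy pocket, head at about (170,143) in raw pixels. The black-headed pin is at (141,163). The grey pad is at (226,194) and the orange rig at (312,248), with its roller side towards world +y.

Could be mistaken for what I want:
- **Pin:** the black pin, the red driver handle at (374,238), and the red roller at (174,240).
- **Pad:** the yellow slab at (190,105) and the light grey box at (320,350).
- **Rig:** the orange stands at (90,110) and (440,310).

I choose the red head in the caddy and the grey pad at the centre. Next I check them in a close crop and measure.

Run:
```python
from h import *
o=get_obs()
for n in ["scene","side"]:
    p=camera(n); W=cloud(p,o); h=cv2.cvtColor(p["image"],cv2.COLOR_RGB2HSV); H,S,V=[h[...,i].astype(int) for i in range(3)]
    m=masks_of(p,"lock_pin")
    red=((H<6)|(H>174))&(S>150)
    def box(x0,x1,y0,y1,z0,z1): return (W[...,0]>x0)&(W[...,0]<x1)&(W[...,1]>y0)&(W[...,1]<y1)&(W[...,2]>z0)&(W[...,2]<z1)
    a=red&box(.38,.62,-.42,-.18,.01,.1); q=W[a]; print(n,"head",len(q),np.round(np.median(q,0),3),np.round(q.min(0),3),np.round(q.max(0),3))
    b=(S<40)&(V>150)&box(.38,.62,-.42,-.18,.024,.045); q=W[b]; 
    for k in ([0,.51],[.51,1]):
        s=q[(q[:,0]>k[0])&(q[:,0]<k[1])]; 
        if len(s)>5: print("shank",len(s),np.round(np.median(s,0),3),np.round(s.min(0),3),np.round(s.max(0),3))
    # pad rect
    b=(S<45)&box(.38,.62,-.15,.08,.006,.018)
    r=cv2.minAreaRect(W[b][:,:2].astype(np.float32)); print("pad",r,np.nanmedian(W[b][:,2]))
    org=(H<14)&(S>140)
    b=org&box(.35,.8,.08,.5,.012,.028); r=cv2.minAreaRect(W[b][:,:2].astype(np.float32)); print("rig",b.sum(),r,np.round(cv2.boxPoints(r),3).tolist())
    b=org&box(.35,.8,.08,.5,.099,.110); r=cv2.minAreaRect(W[b][:,:2].astype(np.float32)); print("carr top",b.sum(),r,np.round(cv2.boxPoints(r),3).tolist(),np.median(W[b][:,2]))
    b=org&box(.35,.8,.08,.5,.089,.0985);q=W[b]; print("posts",b.sum(),np.round(q[::max(1,len(q)//12)],3).tolist())
    if n=="side": save(p,"crop1.png",(200,200,330,360),4)
```

```text
scene head 69 [ 0.439 -0.303  0.045] [ 0.419 -0.326  0.026] [ 0.454 -0.288  0.049]
shank 70 [ 0.456 -0.257  0.037] [ 0.442 -0.35   0.024] [ 0.505 -0.222  0.044]
shank 69 [ 0.561 -0.28   0.038] [ 0.541 -0.336  0.026] [ 0.571 -0.248  0.045]
pad ((0.5022992491722107, -0.03574525564908981), (0.15949098765850067, 0.13123038411140442), 87.6490478515625) 0.012940495070856817
rig 2946 ((0.5327548384666443, 0.31456470489501953), (0.27172189950942993, 0.2687712609767914), 9.329933166503906) [[0.37700000405311584, 0.42500001192092896], [0.41999998688697815, 0.1599999964237213], [0.6890000104904175, 0.20399999618530273], [0.6449999809265137, 0.4690000116825104]]
carr top 581 ((0.5596018433570862, 0.23320291936397552), (0.2380674034357071, 0.04998080059885979), 9.294754981994629) [[0.43799999356269836, 0.23899999260902405], [0.44600000977516174, 0.1889999955892563], [0.6809999942779541, 0.2280000001192093], [0.6729999780654907, 0.2770000100135803]] 0.1051768532396391
posts 649 [[0.443, 0.194, 0.098], [0.447, 0.222, 0.096], [0.471, 0.207, 0.097], [0.519, 0.317, 0.089], [0.532, 0.325, 0.09], [0.541
[... 755 characters left out ...]
880000233650208, 0.20000000298023224], [0.6259999871253967, 0.4830000102519989]]
carr top 172 ((0.561397910118103, 0.23009759187698364), (0.09022269397974014, 0.049878764897584915), 8.234647750854492) [[0.5130000114440918, 0.24799999594688416], [0.5199999809265137, 0.19900000095367432], [0.6100000143051147, 0.21199999749660492], [0.6019999980926514, 0.26100000739097595]] 0.10291656387978154
posts 275 [[0.522, 0.345, 0.091], [0.511, 0.319, 0.089], [0.64, 0.257, 0.091], [0.65, 0.24, 0.096], [0.457, 0.233, 0.095], [0.463, 0.228, 0.094], [0.603, 0.217, 0.098], [0.594, 0.216, 0.095], [0.578, 0.212, 0.094], [0.521, 0.204, 0.097], [0.453, 0.205, 0.093], [0.456, 0.199, 0.094], [0.441, 0.193, 0.091]]
```

View pics/crop1.png

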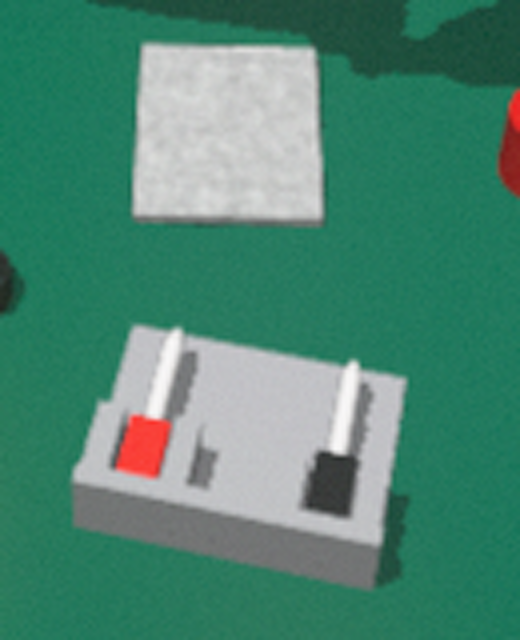

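The crop shows the red-headed pin in the left pocket (crop pixel 145,445) and the black-headed one in the right (330,485), with both shanks pointing towards the pad, so the choice is confirmed. Next I move the wrist camera over the caddy.

>>> play_rows(
  plan=[
    [50,[-0.1,-0.08,0],0],
    [50,[-0.2,-0.16,0],0],
    [50,[-0.3,-0.25,0],0],
    [50,[-0.4,-0.3,0],0],
    [50,[-0.4,-0.3,0],0],
    [50,[-0.4,-0.3,0],0],
    [50,[-0.4,-0.3,0],0],
  ],
)

```text
time_s: 1.95
eef_pos: [0.4555, -0.1593, 0.2314]
eef_rot: [0.0, 0.707, 0.707, 0.0]
wrist_force: [-1.2, -0.0, -0.1]
opening: 0.586
grasp_force: 0.0
```

```bash
cat > pin.py <<'E'
from h import *
def meas(zaxis,cx,cy,r=0.09,name=None):
    o=get_obs(); p=camera("wrist"); W=cloud(p,o); h=cv2.cvtColor(p["image"],cv2.COLOR_RGB2HSV); H,S,V=[h[...,i].astype(int) for i in range(3)]
    near=(np.hypot(W[...,0]-cx,W[...,1]-cy)<r)
    red=((H<6)|(H>174))&(S>140)&near
    q=W[red&(W[...,2]>zaxis+.006)]; print("head top",len(q),np.round(np.median(q,0),4))
    rc=cv2.minAreaRect(q[:,:2].astype(np.float32)); print(" rect",np.round(rc[0],4),np.round(rc[1],4),round(rc[2],1))
    sh=(S<60)&(V>110)&near&(abs(W[...,2]-zaxis-.003)<.006); n,l,st,c=cv2.connectedComponentsWithStats(sh.astype(np.uint8))
    hc=np.array(rc[0])
    for i in range(1,n):
        if st[i,4]>40:
            s=W[l==i]; c0=s[:,:2].mean(0); u,sv,vt=np.linalg.svd(s[:,:2]-c0,full_matrices=False); d=vt[0]*np.sign(vt[0]@(c0-hc)); t=(s[:,:2]-hc)@d
            w=c0-hc; print(" shank",st[i,4],np.round(c0,4),"z",np.round(np.percentile(s[:,2],[5,50,95]),4),"ang",round(np.degrees(np.arctan2(d[1],d[0])),1),"ang head-shank",round(np.degrees(np.arctan2(w[1],w[0])),1),"t",np.round([t.min(),t.max()],4),"wid",np.round(2*np.std((s[:,:2]-c0)@vt[1])*1.7,4))
    T=toolT(o); print("tcp",np.round(o["eef_pos"],4),"tool x ang",round(np.degrees(np.arctan2(T[1,0],T[0,0])),2), "F",np.round(o["wrist_force"],1),"t",o["time_s"],"open",o["opening"],o["grasp_force"])
    if name: save(p,name,scale=1.5)
    return p,o,W
E
python3 - <<'E'
from pin import *
meas(.032,.445,-.28,.09,"wr1.png")
E
```

```text
head top 690 [ 0.4387 -0.3069  0.0438]
 rect [ 0.4381 -0.3101] [0.0436 0.0241] 75.7
 shank 609 [ 0.4518 -0.2556] z [0.0336 0.0368 0.0387] ang 75.4 ang head-shank 75.9 t [0.0212 0.0911] wid 0.0111
tcp [ 0.4555 -0.1593  0.2314] tool x ang 90.02 F [-1.2 -0.  -0.1] t 1.95 open 0.5856504022492155 0.0
```

View pics/wr1.png

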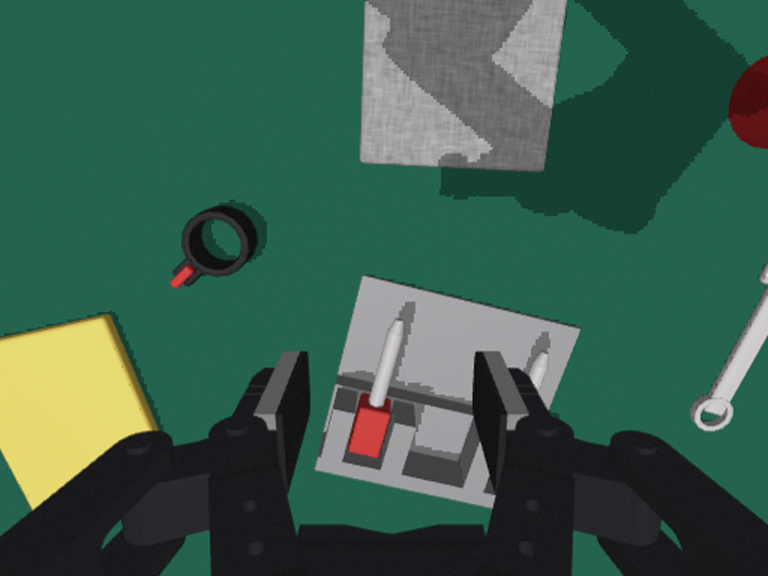

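The wrist view shows the red head at (371,428) and its shank running to (398,320). The sizes (24 mm wide, 70 mm shank) and heights match. I approach above the shank at pin x = 18 mm.

>>> play_rows(
  plan=[
    [50,[-0.1,-0.01,0.1],0.04],
    [50,[-0.2,-0.019,0.2],0.08],
    [50,[-0.283,-0.019,0.3],0.08],
    [50,[-0.283,-0.019,0.4],0.08],
    [50,[-0.283,-0.019,0.4],0.08],
    [50,[-0.283,-0.019,0.4],0.08],
    [50,[-0.283,-0.019,0.4],0.08],
  ],
)

```text
time_s: 2.7
eef_pos: [0.4493, -0.273, 0.0735]
eef_rot: [0.002, 0.79, 0.614, 0.0]
wrist_force: [0.9, -0.3, -0.5]
opening: 0.584
grasp_force: 0.0
```

Run:
```python
from pin import *
meas(.032,.445,-.28,.09,"wr2.png")
```

```text
head top 2529 [ 0.4393 -0.3064  0.0439]
 rect [ 0.4388 -0.3086] [0.0407 0.0237] 76.3
 shank 2484 [ 0.4528 -0.2549] z [0.0337 0.037  0.0386] ang 75.5 ang head-shank 75.3 t [0.0189 0.0895] wid 0.0112
 shank 360 [ 0.5166 -0.3246] z [0.0297 0.0353 0.0405] ang 75.4 ang head-shank -11.6 t [-0.0108  0.0182] wid 0.0009
 shank 64 [ 0.4525 -0.3153] z [0.0317 0.0355 0.0403] ang -104.5 ang head-shank -26.0 t [-0.0146  0.0203] wid 0.0002
tcp [ 0.4493 -0.273   0.0735] tool x ang 75.72 F [ 0.9 -0.3 -0.5] t 2.7 open 0.5836263393761535 0.0
```

View pics/wr2.png

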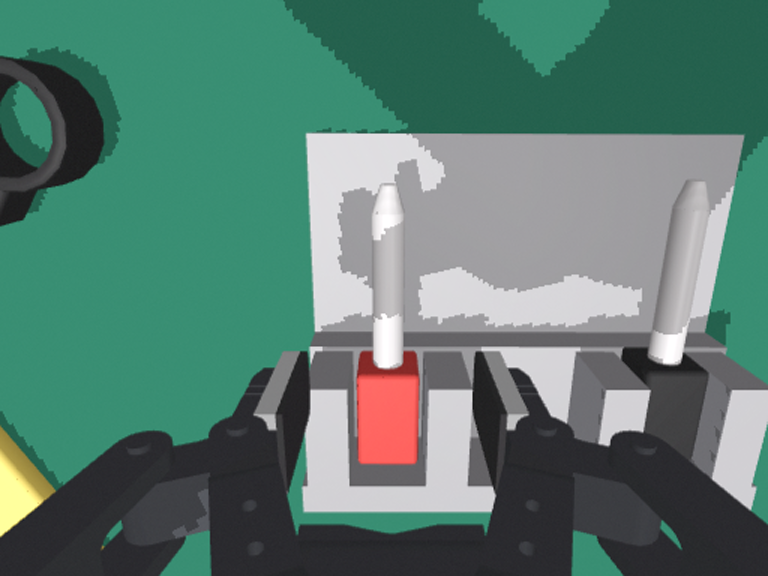

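Wrist view: the shank (388,190–365) is centred between the open fingers and aligned with them, and the fingers are clear of the pocket walls along the pin. I lower, close, then lift.

>>> play_rows(
  plan=[
    [50,[0,-0.003,0.07],0],
    [50,[0,-0.003,0.131],0],
    [50,[0,-0.003,0.131],0],
    [50,[0,-0.003,0.131],0],
    [5,[0,-0.003,0.131],0],
    [5,[0,-0.003,0.131],0],
    [5,[0,-0.003,0.131],0],
    [5,[0,-0.003,0.131],0],
    [5,[0,-0.003,0.131],0],
    [5,[0,-0.003,0.131],0],
  ],
)

```text
time_s: 3.75
eef_pos: [0.4472, -0.2736, 0.0203]
eef_rot: [0.001, 0.79, 0.613, 0.0]
wrist_force: [-0.7, 2.4, 7.1]
opening: 0.115
grasp_force: 58.5
```

>>> play_rows(
  plan=[
    [5,[0,0,0],0],
    [5,[0,0,-0.05],0],
    [5,[0,0,-0.1],0],
    [5,[0,0,-0.15],0],
    [5,[0,0,-0.2],0],
    [5,[0,0,-0.2],0],
    [5,[0,0,-0.2],0],
    [5,[0,0,-0.2],0],
  ],
)

```text
time_s: 4.55
eef_pos: [0.4455, -0.2722, 0.0976]
eef_rot: [-0.001, 0.79, 0.613, -0.0]
wrist_force: [0.5, 1.2, -1.3]
opening: 0.114
grasp_force: 59.0
```

Run:
```python
from pin import *
o=get_obs(); z=o["eef_pos"][2]; meas(z+.011,.445,-.28,.09,"wr3.png")
```

```text
head top 1801 [ 0.4391 -0.2987  0.1208]
 rect [ 0.4411 -0.2869] [0.0514 0.017 ] 77.2
 shank 4190 [ 0.4508 -0.2513] z [0.1111 0.1142 0.1157] ang 76.0 ang head-shank 74.9 t [-0.0021  0.0688] wid 0.0104
 shank 148 [ 0.4393 -0.2604] z [0.1065 0.112  0.1171] ang 166.5 ang head-shank 93.9 t [0.0055 0.0103] wid 0.0009
 shank 151 [ 0.4567 -0.2649] z [0.1064 0.1121 0.1169] ang -13.8 ang head-shank 54.8 t [0.0074 0.0122] wid 0.0009
tcp [ 0.4455 -0.2722  0.0976] tool x ang 75.59 F [ 0.5  1.2 -1.3] t 4.55 open 0.11353858796284833 59.001731872558594
```

View pics/wr3.png

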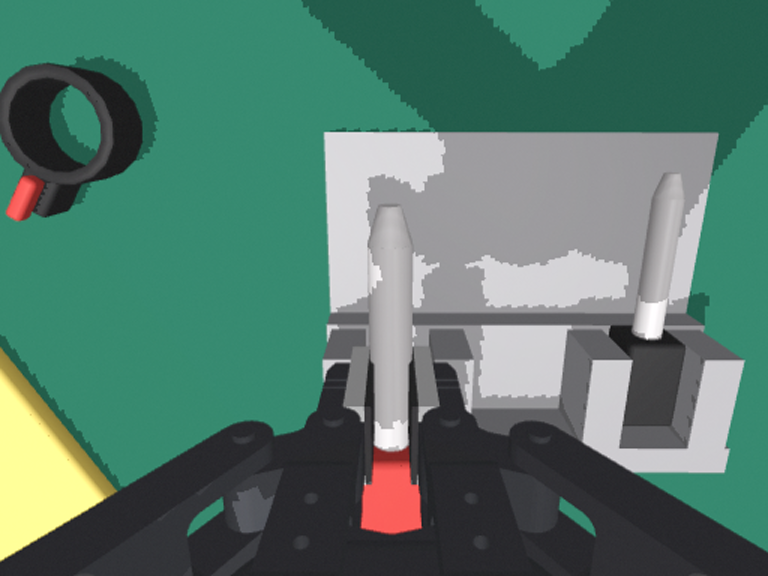

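The pin is held by its shank, with the head at (391,490) just behind the pads and the nose at (390,210). I carry it to the pad, turning it towards the rig's y on the way.

>>> play_rows(
  plan=[
    [5,[0.1,0,0],-0.02],
    [5,[0.2,-0.01,0],-0.04],
    [5,[0.3,-0.01,0],-0.06],
    [5,[0.4,-0.015,0],-0.09],
    [5,[0.5,-0.0225,0],-0.11],
    [5,[0.6,-0.0225,0],-0.13],
    [5,[0.624,-0.0225,0.08],-0.13],
    [5,[0.624,-0.0225,0.13],-0.13],
    [5,[0.624,-0.0225,0.13],-0.13],
    [5,[0.624,-0.0225,0.13],-0.13],
  ],
)

```text
time_s: 5.6
eef_pos: [0.499, -0.0288, 0.0463]
eef_rot: [-0.001, 0.649, 0.76, -0.0]
wrist_force: [1.8, -0.4, -1.2]
opening: 0.108
grasp_force: 59.0
```

Run:
```python
from pin import *
o=get_obs(); e=o["eef_pos"]; p,o,W=meas(e[2]+.011,e[0],e[1],.09)
T=toolT(o); P=(W-T[:3,3])@T[:3,:3]   # tool coords
h=cv2.cvtColor(p["image"],cv2.COLOR_RGB2HSV); s=(h[...,1]<60)&(abs(P[...,1])<.002)&(abs(P[...,2]+.016)<.02)&(P[...,0]>-.02)&(P[...,0]<.06)
for a in np.arange(-.02,.06,.01):
    k=s&(P[...,0]>a)&(P[...,0]<a+.01)
    if k.sum(): print(round(a,3),k.sum(),np.round(np.nanmedian(W[k][:,2]),4))
b=(abs(W[...,0]-.502)<.05)&(abs(W[...,1]+.03)<.07)&(W[...,2]<.02)&(h[...,1]<45); print("pad z",np.median(W[b][:,2]))
```

```text
head top 1786 [ 0.5026 -0.0558  0.0694]
 rect [ 0.5009 -0.0445] [0.017  0.0504] 9.5
 shank 4362 [ 0.4948 -0.008 ] z [0.0596 0.0629 0.0644] ang 98.8 ang head-shank 99.4 t [-0.0017  0.0692] wid 0.0117
 shank 146 [ 0.5059 -0.0176] z [0.0551 0.0603 0.0652] ang 10.2 ang head-shank 79.4 t [0.0073 0.0122] wid 0.0009
tcp [ 0.499  -0.0288  0.0463] tool x ang 98.99 F [ 1.8 -0.4 -1.2] t 5.6 open 0.10809902464503866 58.950321078300476
-0.02 137 0.0634
-0.01 202 0.0635
0.0 214 0.0636
0.01 227 0.0637
0.02 232 0.0637
0.03 248 0.0637
0.04 270 0.0631
0.05 111 0.0609
pad z 0.012017709962310275
```

>>> play_rows(
  plan=[
    [5,[0,0,0.03],0],
    [5,[0,0,0.06],0],
    [5,[0,0,0.08],0],
    [5,[0,0,0.082],0],
    [5,[0,0,0.082],0],
    [5,[0,0,0.082],0],
  ],
)

```text
time_s: 6.25
eef_pos: [0.4997, -0.0289, 0.0142]
eef_rot: [0.0, 0.649, 0.76, 0.0]
wrist_force: [-0.3, -0.3, -1.2]
opening: 0.115
grasp_force: 59.0
```

>>> play_rows(
  plan=[
    [20,[0,0,0],0],
    [30,[0,0,0],0],
    [45,[0,0,0],0],
    [45,[0,0,0],0],
    [45,[0,0,0],0],
    [45,[0,0,-0.1],0],
    [45,[0,0,-0.2],0],
    [45,[0,0,-0.2],0],
    [45,[0,0,-0.2],0],
    [45,[0,0,-0.2],0],
  ],
)

```text
time_s: 7.25
eef_pos: [0.4987, -0.0286, 0.0931]
eef_rot: [-0.001, 0.649, 0.76, -0.0]
wrist_force: [-0.5, 0.6, 0.1]
opening: 0.529
grasp_force: 0.0
```

Run:
```python
from pin import *
meas(.024,.502,-.05,.1,"wr4.png")
```

```text
head top 1962 [ 0.505  -0.0623  0.0359]
 rect [ 0.5051 -0.0646] [0.0233 0.04  ] 9.5
 shank 1943 [ 0.4963 -0.0101] z [0.0255 0.0289 0.0305] ang 99.5 ang head-shank 99.2 t [0.0192 0.0895] wid 0.0113
tcp [ 0.4987 -0.0286  0.0931] tool x ang 99.0 F [-0.5  0.6  0.1] t 7.25 open 0.5286611435659254 0.0
```

View pics/wr4.png

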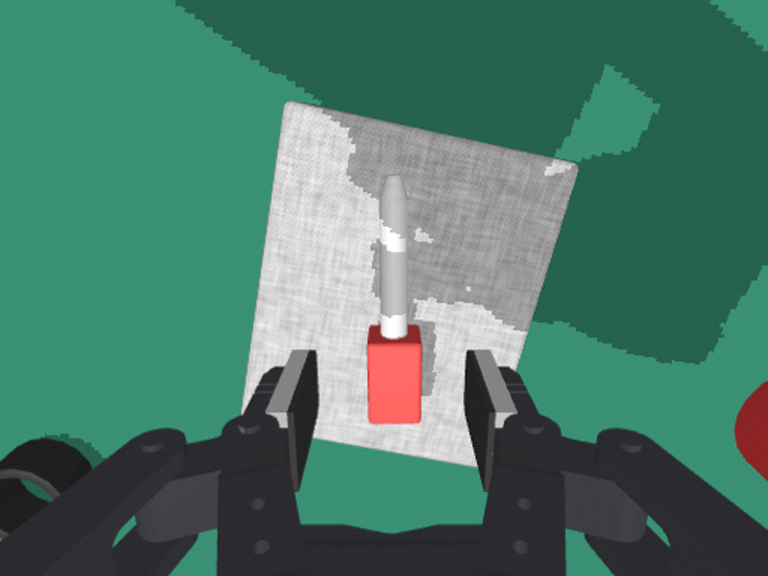

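The pin lies on the grey pad, released, with its head at (394,377) and nose at (393,180). It is already within a degree of the rig's direction. Now I grip it by the head.

>>> play_rows(
  plan=[
    [45,[-0.05,0.002,0.05],0],
    [45,[-0.09,0.002,0.12],0],
    [45,[-0.09,0.002,0.18],0],
    [45,[-0.09,0.002,0.2],0],
    [45,[-0.09,0.002,0.2],0],
    [15,[-0.09,0.002,0.2],0],
    [15,[-0.09,0.002,0.2],0],
    [15,[-0.09,0.002,0.2],0],
    [15,[-0.09,0.002,0.2],0],
    [15,[-0.09,0.002,0.2],0],
  ],
)

```text
time_s: 8.3
eef_pos: [0.5067, -0.0643, 0.015]
eef_rot: [0.001, 0.649, 0.76, 0.0]
wrist_force: [-0.7, 2.0, 5.5]
opening: 0.263
grasp_force: 60.3
```

>>> play_rows(
  plan=[
    [15,[0,0,0],0],
    [15,[0,0,-0.05],0],
    [15,[0,0,-0.1],0],
    [15,[0,0,-0.2],0],
    [15,[0,0,-0.3],0],
    [15,[0,0,-0.4],0],
    [15,[0,0,-0.45],0],
    [15,[0,0,-0.45],0],
    [15,[0,0,-0.45],0],
  ],
)

```text
time_s: 9.2
eef_pos: [0.5055, -0.0642, 0.1932]
eef_rot: [-0.0, 0.649, 0.76, -0.0]
wrist_force: [-0.6, 0.0, -1.5]
opening: 0.268
grasp_force: 59.4
```

```bash
cat > held.py <<'E'
from h import *
def held():
    o=get_obs(); p=camera("wrist"); W=cloud(p,o); T=toolT(o); P=(W-T[:3,3])@T[:3,:3]
    h=cv2.cvtColor(p["image"],cv2.COLOR_RGB2HSV)
    s=(h[...,1]<70)&(abs(P[...,1])<.012)&(abs(P[...,2]+.014)<.02)&(P[...,0]>.022)&(P[...,0]<.11)
    q=P[s]; X=[]
    print("tip x",np.round(np.percentile(q[:,0],[1,99,99.8]),4),len(q))
    for a in np.arange(.025,.085,.01):
        k=q[(q[:,0]>a)&(q[:,0]<a+.01)]
        if len(k)>20: 
            ed=(np.percentile(k[:,1],1)+np.percentile(k[:,1],99))/2; X.append((a+.005,ed,np.percentile(k[:,2],10))); print(np.round(X[-1],4),round(np.ptp(k[:,1]),4))
    X=np.array(X); X=X[X[:,0]<.075]; f=np.polyfit(X[:,0],X[:,1],1); g=np.polyfit(X[:,0],X[:,2],1)
    print("lateral slope deg",np.degrees(f[0]),"off@0",f[1],"vert slope deg(+down)",np.degrees(g[0]),"axis z tool",g[1]+.006)
    r=((h[...,0]<6)|(h[...,0]>174))&(h[...,1]>140)&(abs(P[...,1])<.014)&(P[...,2]<-.012)&(P[...,2]>-.04)&(P[...,0]>-.03)&(P[...,0]<.04)
    print("head front x",np.round(np.percentile(P[r][:,0],[1,99]),4),"top z",np.round(np.median(P[r][:,2]),4))
    print("tcp",np.round(o["eef_pos"],4),"yaw",round(np.degrees(np.arctan2(T[1,0],T[0,0])),2),"F",np.round(o["wrist_force"],1),"t",o["time_s"],o["opening"],o["grasp_force"]); return p,o,W
E
python3 - <<'E'
from held import *
held()
for n in ["scene","side"]:
    p=camera(n); W=cloud(p); h=cv2.cvtColor(p["image"],cv2.COLOR_RGB2HSV); org=(h[...,0]<14)&(h[...,1]>140)
    b=org&(abs(W[...,0]-.56)<.08)&(abs(W[...,1]-.23)<.08)
    y=np.radians(9); ex=np.array([np.cos(y),np.sin(y)]); ey=np.array([-ex[1],ex[0]])
    L=np.stack([(W[...,:2]-[.56,.232])@ex,(W[...,:2]-[.56,.232])@ey,W[...,2]],-1)
    t=b&(abs(W[...,2]-.104)<.004)&(abs(L[...,0])<.07); r=cv2.minAreaRect(W[t][:,:2].astype(np.float32)); print(n,"top",t.sum(),r)
    f=b&(W[...,2]>.03)&(W[...,2]<.1)&(L[...,1]<-.015)&(abs(L[...,0])<.05)&(L[...,1]>-.04); 
    if f.sum()>20:
        q=W[f]; k=np.polyfit(q[:,0],q[:,1],1); print("face",f.sum(),"yaw",np.degrees(np.arctan(k[0])),"local y",np.median(L[f][:,1]),"x",np.percentile(L[f][:,0],[2,98]))
E
```

```text
tip x [0.0229 0.0882 0.0891] 5187
[ 0.03   -0.0006 -0.0153] 0.0117
[ 0.04   -0.0004 -0.0153] 0.0119
[ 0.05   -0.0004 -0.0153] 0.0115
[ 0.06   -0.0006 -0.0153] 0.0117
[ 0.07   -0.0004 -0.0154] 0.0118
[ 0.08   -0.0003 -0.0151] 0.0116
lateral slope deg 0.15395686236565412 off@0 -0.0005756194071228925 vert slope deg(+down) -0.06501038620336895 axis z tool -0.009263871378898343
head front x [-0.0192  0.0195] top z -0.0208
tcp [ 0.5055 -0.0642  0.1932] yaw 99.0 F [-0.6  0.  -1.5] t 9.2 0.2681490880595844 59.4121116399765
scene top 547 ((0.561471164226532, 0.233388289809227), (0.09226159006357193, 0.05013361573219299), 9.240899085998535)
face 39 yaw 9.751313187775079 local y -0.019513331180653105 x [-0.03881802  0.04769341]
side top 75 ((0.5920497179031372, 0.23756122589111328), (0.028297001495957375, 0.05315953493118286), 6.686276912689209)
face 44 yaw 13.093454348571903 local y -0.022966244154131045 x [0.00383319 0.04499804]
```

The head grip is good: shoulder at tool x = 19.5 mm, tip at 89 mm, axis 9.3 mm above the TCP, level, slope 0.15°. I stage in front of the carriage and measure it with the wrist camera.

>>> play_rows(
  plan=[
    [15,[0.08,0.06,0],0],
    [15,[0.16,0.12,0],0],
    [15,[0.25,0.19,0.05],0],
    [15,[0.32,0.24,0.12],0],
    [15,[0.348,0.256,0.183],0],
    [15,[0.348,0.256,0.183],0],
    [15,[0.348,0.256,0.183],0],
    [15,[0.348,0.256,0.183],0],
  ],
)

```text
time_s: 10.15
eef_pos: [0.5858, 0.0882, 0.1217]
eef_rot: [0.0, 0.65, 0.76, 0.0]
wrist_force: [-0.1, 0.1, -1.8]
opening: 0.267
grasp_force: 59.4
```

Run:
```python
from held import *
p,o,W=held(); save(p,"wr5.png",scale=1.5)
h=cv2.cvtColor(p["image"],cv2.COLOR_RGB2HSV); org=(h[...,0]<14)&(h[...,1]>120)
t=org&(abs(W[...,2]-.104)<.004); n,l,st,c=cv2.connectedComponentsWithStats(t.astype(np.uint8)); i=1+np.argmax(st[1:,4])
q=W[l==i]; r=cv2.minAreaRect(q[:,:2].astype(np.float32)); print(st[i],r,np.round(cv2.boxPoints(r),4).tolist(),np.median(q[:,2]))
T=toolT(o); P=(q-T[:3,3])@T[:3,:3]; print("tool x rng",np.percentile(P[:,0],[.5,99.5]),"tool y",np.percentile(P[:,1],[.5,99.5]))
e=[(P[abs(P[:,0]-a)<.003][:,1].min(),P[abs(P[:,0]-a)<.003][:,1].max()) for a in np.linspace(P[:,0].min()+.006,P[:,0].max()-.006,5)]; print(np.round(e,4))
```

```text
tip x [0.0228 0.0881 0.089 ] 5169
[ 0.03   -0.0006 -0.0151] 0.0116
[ 0.04   -0.0004 -0.0153] 0.0118
[ 0.05   -0.0003 -0.0153] 0.0116
[ 0.06   -0.0006 -0.0152] 0.0117
[ 0.07   -0.0004 -0.0153] 0.0118
[ 0.08   -0.0003 -0.015 ] 0.0116
lateral slope deg 0.0807424781150229 off@0 -0.0005082001731504578 vert slope deg(+down) -0.19407708298763918 axis z tool -0.009091001149564668
head front x [-0.0193  0.0194] top z -0.0208
tcp [0.5858 0.0882 0.1217] yaw 98.95 F [-0.1  0.1 -1.8] t 10.15 0.26707213655619894 59.3970251083374Traceback (most recent call last):
  File "<stdin>", line 4, in <module>
    return _wrapfunc(a, 'argmax', axis=axis, out=out, **kwds)
    return bound(*args, **kwds)
ValueError: attempt to get argmax of an empty sequence
```

View pics/wr5.png

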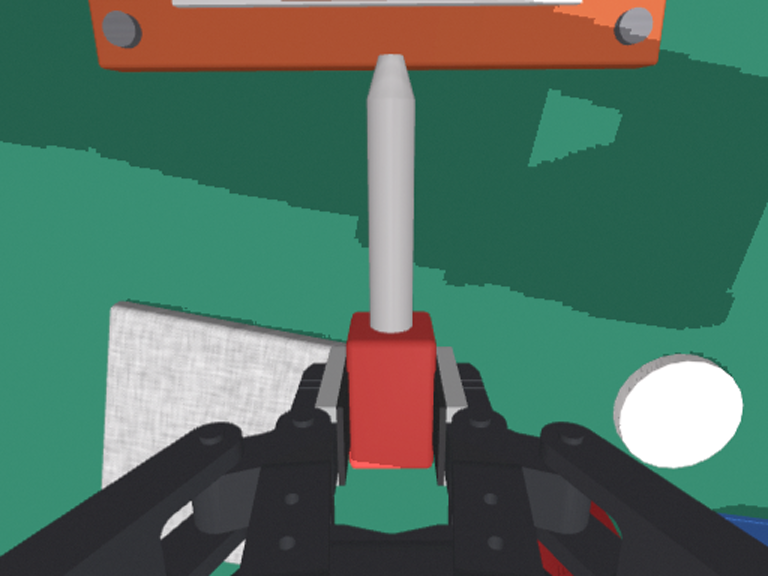

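The wrist view shows the pin pointing at the rig base, whose front edge runs (100,67)–(660,64). The carriage is out of view. I fix the rig frame from that base edge and take the carriage from the scene camera.

Run:
```python
from held import *
o=get_obs(); p=camera("wrist"); W=cloud(p,o); h=cv2.cvtColor(p["image"],cv2.COLOR_RGB2HSV); org=(h[...,0]<16)&(h[...,1]>120)&(abs(W[...,2]-.02)<.004)
T=toolT(o); P=(W-T[:3,3])@T[:3,:3]
cols=[c for c in range(75,430,5) if org[:,c].any()]
F=np.array([W[np.where(org[:,c])[0].max(),c] for c in cols]); k=np.polyfit(F[3:-3,0],F[3:-3,1],1); print("front edge yaw",np.degrees(np.arctan(k[0])))
rows=range(8,40,4); L=np.array([W[r,np.where(org[r])[0].min()] for r in rows]); Rr=np.array([W[r,np.where(org[r])[0].max()] for r in rows])
y=np.arctan(k[0]); ex=np.array([np.cos(y),np.sin(y)]); ey=np.array([-ex[1],ex[0]])
xl,xr=np.median(L[:,:2]@ex),np.median(Rr[:,:2]@ex); yf=np.median(F[:,:2]@ey); print("width",xr-xl)
c=(xl+xr)/2*ex+(yf+.05)*ey; print("rig origin",c, "z",np.median(F[:,2]))
s=camera("scene"); V=cloud(s); hh=cv2.cvtColor(s["image"],cv2.COLOR_RGB2HSV); og=(hh[...,0]<14)&(hh[...,1]>140)
l=np.stack([(V[...,:2]-c)@ex,(V[...,:2]-c)@ey],-1)
t=og&(abs(V[...,2]-.105)<.0035)&(abs(l[...,0])<.07)&(abs(l[...,1])<.04); q=l[t]; print("carriage scene local",t.sum(),np.percentile(q,[1,99],0).round(4).tolist())
po=og&(abs(V[...,2]-.095)<.004)&(abs(l[...,0])>.075)&(abs(l[...,0])<.14)&(abs(l[...,1])<.04); a=l[po]; print("posts",[np.percentile(a[a[:,0]*g>0],[2,98],0).round(4).tolist() for g in (-1,1)])
ca=q[:,0]; cx=(np.percentile(ca,1)+np.percentile(ca,99))/2
for g in (cx,):
    eye=c+g*ex-.025*ey; d=eye-np.array(o["eef_pos"][:2]); print("eye",eye,"in tool",[d@T[:2,0],d@T[:2,1]],"tcpz",o["eef_pos"][2])
save(s,"sc5.png",(230,150,400,340),3)
```

```text
front edge yaw -14.292062725254414
width 0.2276501331017341
rig origin [0.57076413 0.22880676] z 0.018173419082585823
carriage scene local 542 [[-0.0564, -0.0326], [0.0369, 0.0374]]
posts [[[-0.1313, -0.0398], [-0.0951, -0.0159]], [[0.0755, 0.0179], [0.1035, 0.0394]]]
eye [0.55514276 0.20698783] in tool [np.float64(0.12223222937476758), np.float64(-0.012170592033998482)] tcpz 0.12223697907587053
```

View pics/sc5.png

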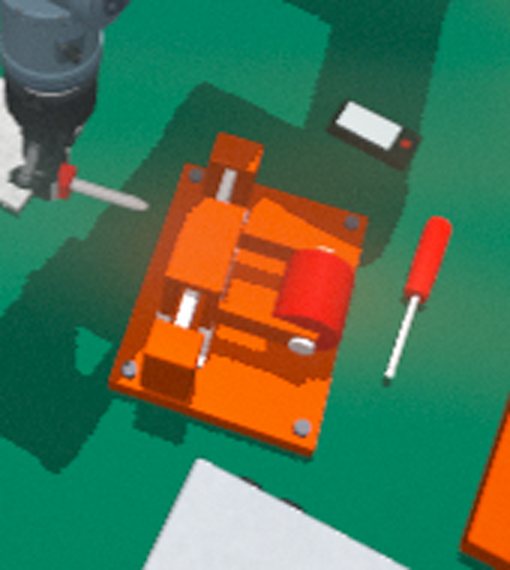

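The scene crop shows the held pin level at left (60–145, 180–207), the carriage between the two posts, and the roller on the far side. The front-edge fit was spoiled by outliers, so I redo it robustly.

Run:
```python
from held import *
from scipy.stats import theilslopes
o=get_obs(); p=camera("wrist"); W=cloud(p,o); h=cv2.cvtColor(p["image"],cv2.COLOR_RGB2HSV); org=(h[...,0]<16)&(h[...,1]>120)&(abs(W[...,2]-.02)<.004); org[55:]=0
T=toolT(o); P=(W-T[:3,3])@T[:3,:3]
cols=[c for c in range(75,430,5) if org[:,c].sum()>5]
F=np.array([P[np.where(org[:,c])[0].max(),c] for c in cols]); s=theilslopes(F[:,0],F[:,1]); print("front edge in tool: x at y=0",s[1],"slope deg",np.degrees(s[0]), F[::8].round(4).tolist())
for r in range(10,42,6):
    c=np.where(org[r])[0]; print(r,c.min(),c.max(),P[r,c.min()].round(4),P[r,c.max()].round(4))
sc=camera("scene"); V=cloud(sc); hh=cv2.cvtColor(sc["image"],cv2.COLOR_RGB2HSV); og=(hh[...,0]<14)&(hh[...,1]>140)
Q=(V-T[:3,3])@T[:3,:3]
t=og&(abs(V[...,2]-.105)<.0035)&(Q[...,0]>.1)&(Q[...,0]<.2)&(abs(Q[...,1])<.065); q=Q[t]; print("carr top in tool",t.sum(),np.percentile(q,[1,99],0).round(4).tolist(),np.median(V[t][:,2]),cv2.minAreaRect(q[:,:2].astype(np.float32)))
po=og&(abs(V[...,2]-.096)<.004)&(Q[...,0]>.1)&(Q[...,0]<.2)&(abs(Q[...,1])>.075)&(abs(Q[...,1])<.14); a=Q[po]; print("posts",[np.percentile(a[a[:,1]*g>0],[2,98],0).round(4).tolist() for g in (-1,1)])
```

```text
front edge in tool: x at y=0 0.09750164833632184 slope deg 0.35384744318499717 [[0.0967, -0.1252, 0.1032], [0.0967, -0.0984, 0.1033], [0.0969, -0.0721, 0.1057], [0.0972, -0.0443, 0.1025], [0.0975, -0.0177, 0.1051], [0.0975, 0.0094, 0.1055], [0.0979, 0.0362, 0.1037], [0.0979, 0.0632, 0.1042], [0.0978, 0.0899, 0.1036]]
10 60 440 [ 0.1177 -0.1307  0.1015] [0.1178 0.1169 0.1031]
16 61 439 [ 0.1144 -0.1315  0.103 ] [0.114  0.1163 0.1021]
22 62 439 [ 0.1107 -0.1309  0.102 ] [0.1106 0.1174 0.1033]
28 63 438 [ 0.107  -0.1306  0.1015] [0.107  0.1174 0.1035]
34 64 437 [ 0.1035 -0.1313  0.1028] [0.1033 0.1168 0.1025]
40 65 436 [ 0.0998 -0.1309  0.1022] [0.0996 0.1167 0.1024]
carr top in tool 551 [[0.1229, -0.0468, 0.0141], [0.1719, 0.0431, 0.0206]] 0.10498416096054819 ((0.14742541313171387, -0.0023704245686531067), (0.09195388853549957, 0.04994456470012665), 89.55850219726562)
posts [[[0.1263, -0.1279, 0.0229], [0.1686, -0.0929, 0.0294]], [[0.1265, 0.0803, 0.0234], [0.1701, 0.1142, 0.0301]]]
```

In the tool frame, the rig centre is at y = −7 mm, the carriage centre at y = −2.2 mm and the near face at x = 122.5 mm. Base width (248 mm) and carriage size (90×50 mm) match the text. I descend to hole height, then put the nose in.

>>> play_rows(
  plan=[
    [15,[0,-0.0045,0.06],-0.0015],
    [15,[0,-0.0045,0.13],-0.0015],
    [15,[0,-0.0045,0.178],-0.0015],
    [15,[0,-0.0045,0.178],-0.0015],
    [15,[0,-0.0045,0.178],-0.0015],
    [15,[0,-0.0045,0.178],-0.0015],
  ],
)

```text
time_s: 11.0
eef_pos: [0.585, 0.0888, 0.0514]
eef_rot: [0.001, 0.648, 0.762, 0.001]
wrist_force: [-0.4, -0.1, -1.6]
opening: 0.266
grasp_force: 59.5
```

>>> play_rows(
  plan=[
    [15,[0.02,0,0],0],
    [15,[0.04,0,0],0],
    [15,[0.06,0,0],0],
    [15,[0.07,0,0],0],
    [15,[0.08,0,0],0],
    [15,[0.09,0,0],0],
    [15,[0.1,0,0],0],
    [15,[0.105,0,0],0],
    [15,[0.105,0,0],0],
    [15,[0.105,0,0],0],
  ],
)

```text
time_s: 12.0
eef_pos: [0.5775, 0.1305, 0.0501]
eef_rot: [0.0, 0.648, 0.762, 0.001]
wrist_force: [2.5, 1.2, -0.8]
opening: 0.265
grasp_force: 59.7
```

Run:
```python
from held import *
held()
```

```text
tip x [0.0227 0.0787 0.079 ] 4469
[ 0.03   -0.0004 -0.0153] 0.012
[ 0.04   -0.0004 -0.0154] 0.0118
[ 0.05   -0.0004 -0.0154] 0.0116
[ 0.06   -0.0003 -0.0154] 0.0116
[ 0.07   -0.0003 -0.0155] 0.0119
[ 0.08   -0.0004 -0.0156] 0.0115
lateral slope deg 0.08229404147399665 off@0 -0.0004219697003914651 vert slope deg(+down) -0.23440574028630776 axis z tool -0.009202218805601453
head front x [-0.0193  0.0195] top z -0.0208
tcp [0.5775 0.1305 0.0501] yaw 99.24 F [ 2.5  1.2 -0.8] t 12.0 0.2651038527657785 59.66930150985718
```

The nose is about 10 mm inside the carriage hole, with little force. I advance to touch the bar.

>>> play_rows(
  plan=[
    [15,[0.005,0,0],0],
    [15,[0.01,0,0],0],
    [15,[0.015,0,0],0],
    [15,[0.02,0,0],0],
    [15,[0.02,0,0],0],
    [15,[0.02,0,0],0],
  ],
)

```text
time_s: 12.65
eef_pos: [0.5756, 0.1386, 0.0498]
eef_rot: [-0.0, 0.648, 0.762, 0.0]
wrist_force: [2.3, -0.3, 1.5]
opening: 0.267
grasp_force: 59.9
```

>>> play_rows(
  plan=[
    [15,[0.0025,0,0],0],
    [15,[0.005,0,0],0],
    [15,[0.0075,0,0],0],
    [15,[0.0075,0,0],0],
    [15,[0.0075,0,0],0],
  ],
)

```text
time_s: 13.15
eef_pos: [0.5754, 0.1405, 0.0498]
eef_rot: [0.001, 0.648, 0.762, -0.0]
wrist_force: [2.6, -5.2, 1.7]
opening: 0.265
grasp_force: 60.0
```

Contact with the bar: 5 N of push-back at the expected 20 mm depth. I sweep towards rig +x, pressing slightly.

>>> play_rows(
  plan=[
    [15,[0.0025,0.0015,0],0],
    [15,[0.0025,0.003,0],0],
    [15,[0.0025,0.0045,0],0],
    [15,[0.0025,0.006,0],0],
    [15,[0.0025,0.0075,0],0],
    [15,[0.0025,0.009,0],0],
    [15,[0.0025,0.01,0],0],
    [15,[0.0025,0.01,0],0],
  ],
)

```text
time_s: 13.95
eef_pos: [0.5766, 0.1408, 0.0491]
eef_rot: [-0.001, 0.647, 0.762, -0.003]
wrist_force: [-4.5, -10.4, 6.3]
opening: 0.261
grasp_force: 60.7
```

```bash
cat > s.py <<'E'
from h import *
o=get_obs(); T=toolT(o); y=np.radians(9.3); ex=np.array([np.cos(y),np.sin(y)]); ey=np.array([-ex[1],ex[0]])
d=np.array(o["eef_pos"][:2])-[.5754,.1405]; F=np.array(o["wrist_force"])
print("along x %.2f mm depth %.2f mm"%(d@ex*1e3,d@ey*1e3),"z",round(o["eef_pos"][2],4),"Fx %.1f Fy %.1f Fz %.1f"%(F[:2]@ex,F[:2]@ey,F[2]),"yaw",round(np.degrees(np.arctan2(T[1,0],T[0,0])),2),"t",o["time_s"],"M",np.round(o["torque"],2),o["grasp_force"])
E
python3 s.py
```

```text
along x 1.22 mm depth 0.15 mm z 0.0491 Fx -6.1 Fy -9.5 Fz 6.3 yaw 99.37 t 13.95 M [-1.11  0.89  0.54] 60.74741721153259
```

>>> play_rows(
  plan=[
    [15,[0,0.001,-0.001],0],
    [15,[0,0.002,-0.0025],0],
    [15,[0,0.004,-0.0025],0],
    [15,[0,0.006,-0.0025],0],
    [15,[0,0.008,-0.0025],0],
    [15,[0,0.01,-0.0025],0],
    [15,[0,0.01,-0.0025],0],
    [15,[0,0.01,-0.0025],0],
  ],
)

```text
time_s: 14.75
eef_pos: [0.5792, 0.1412, 0.0492]
eef_rot: [-0.002, 0.647, 0.763, -0.004]
wrist_force: [-6.4, -11.5, 5.2]
opening: 0.269
grasp_force: 60.7
```

```bash
python3 s.py
```

```text
along x 3.86 mm depth 0.04 mm z 0.0492 Fx -8.2 Fy -10.4 Fz 5.2 yaw 99.41 t 14.75 M [-1.39  1.17  0.67] 60.69162905216217
```

>>> play_rows(
  plan=[
    [15,[0,0.002,-0.002],0],
    [15,[0,0.004,-0.004],0],
    [15,[0,0.006,-0.004],0],
    [15,[0,0.008,-0.004],0],
    [15,[0,0.01,-0.004],0],
    [15,[0,0.0125,-0.004],0],
    [15,[0,0.0125,-0.004],0],
    [15,[0,0.0125,-0.004],0],
  ],
)

```text
time_s: 15.55
eef_pos: [0.5839, 0.1418, 0.0501]
eef_rot: [-0.002, 0.647, 0.763, -0.005]
wrist_force: [-6.3, -11.2, -0.0]
opening: 0.27
grasp_force: 60.1
```

```bash
python3 s.py
```

```text
along x 8.57 mm depth -0.05 mm z 0.0501 Fx -8.0 Fy -10.0 Fz -0.0 yaw 99.4 t 15.55 M [-1.69  0.93  0.67] 60.08134067058563
```

No hole on the + side (carriage now at about +12 mm). I reverse the sweep.

>>> play_rows(
  plan=[
    [15,[0,-0.004,0],0],
    [15,[0,-0.008,0],0],
    [15,[0,-0.012,0],0],
    [15,[0,-0.016,0],0],
    [15,[0,-0.02,0],0],
    [15,[0,-0.024,0],0],
    [15,[0,-0.028,0],0],
    [15,[0,-0.032,0],0],
    [15,[0,-0.036,0],0],
    [15,[0,-0.036,0],0],
  ],
)

```text
time_s: 16.55
eef_pos: [0.5737, 0.1407, 0.0518]
eef_rot: [0.001, 0.648, 0.762, -0.001]
wrist_force: [4.9, -5.2, -3.2]
opening: 0.268
grasp_force: 59.6
```

```bash
python3 s.py
```

```text
along x -1.69 mm depth 0.47 mm z 0.0518 Fx 3.9 Fy -6.0 Fz -3.2 yaw 99.24 t 16.55 M [-0.9  -0.75 -0.32] 59.59018886089325
```

>>> play_rows(
  plan=[
    [15,[0.001,-0.003,0.001],0],
    [15,[0.001,-0.006,0.002],0],
    [15,[0.001,-0.009,0.002],0],
    [15,[0.001,-0.012,0.002],0],
    [15,[0.001,-0.015,0.002],0],
    [15,[0.001,-0.015,0.002],0],
  ],
)

```text
time_s: 17.15
eef_pos: [0.5669, 0.1416, 0.0513]
eef_rot: [-0.0, 0.648, 0.762, -0.0]
wrist_force: [1.5, -1.6, -2.1]
opening: 0.263
grasp_force: 59.6
```

```bash
python3 s.py
```

```text
along x -8.17 mm depth 2.43 mm z 0.0513 Fx 1.2 Fy -1.8 Fz -2.1 yaw 99.29 t 17.15 M [-0.11 -0.29 -0.07] 59.626813530921936
```

It dropped 2.4 mm deeper and the force fell: the nose has found the bar's hole. I push in gently.

>>> play_rows(
  plan=[
    [15,[0.004,0,0.001],0],
    [15,[0.008,0,0.001],0],
    [15,[0.012,0,0.001],0],
    [15,[0.016,0,0.001],0],
    [15,[0.02,0,0.001],0],
    [15,[0.02,0,0.001],0],
    [15,[0.02,0,0.001],0],
  ],
)

```text
time_s: 17.85
eef_pos: [0.5664, 0.1496, 0.0511]
eef_rot: [-0.0, 0.648, 0.762, 0.0]
wrist_force: [2.0, 1.5, -2.4]
opening: 0.268
grasp_force: 59.7
```

```bash
python3 s.py
```

```text
along x -7.42 mm depth 10.42 mm z 0.0511 Fx 2.3 Fy 1.2 Fz -2.4 yaw 99.27 t 17.85 M [ 0.19 -0.25 -0.08] 59.6884685754776
```

>>> play_rows(
  plan=[
    [15,[0.005,0.001,0.001],0],
    [15,[0.01,0.001,0.001],0],
    [15,[0.015,0.001,0.001],0],
    [15,[0.02,0.001,0.001],0],
    [15,[0.025,0.001,0.001],0],
    [15,[0.03,0.001,0.001],0],
    [15,[0.035,0.001,0.001],0],
    [15,[0.04,0.001,0.001],0],
    [15,[0.04,0.001,0.001],0],
    [15,[0.04,0.001,0.001],0],
  ],
)

```text
time_s: 18.85
eef_pos: [0.5641, 0.1655, 0.0507]
eef_rot: [-0.0, 0.648, 0.762, 0.0]
wrist_force: [1.6, 1.2, -1.0]
opening: 0.271
grasp_force: 59.8
```

```bash
python3 s.py
```

```text
along x -7.12 mm depth 26.48 mm z 0.0507 Fx 1.7 Fy 1.0 Fz -1.0 yaw 99.27 t 18.85 M [ 0.17 -0.24 -0.14] 59.766520857810974
```

Through the far plate too, tip at about 46 mm. I continue to about 2 mm short of home, then press.

>>> play_rows(
  plan=[
    [15,[0.006,0.001,0.001],0],
    [15,[0.012,0.001,0.001],0],
    [15,[0.018,0.001,0.001],0],
    [15,[0.024,0.001,0.001],0],
    [15,[0.03,0.001,0.001],0],
    [15,[0.036,0.001,0.001],0],
    [15,[0.042,0.001,0.001],0],
    [15,[0.048,0.001,0.001],0],
    [15,[0.053,0.001,0.001],0],
    [15,[0.053,0.001,0.001],0],
  ],
)

```text
time_s: 19.85
eef_pos: [0.5609, 0.1865, 0.0502]
eef_rot: [-0.0, 0.648, 0.762, 0.0]
wrist_force: [1.3, 0.6, -0.7]
opening: 0.264
grasp_force: 59.8
```

>>> play_rows(
  plan=[
    [15,[0.002,0,0],0],
    [15,[0.004,0,0],0],
    [15,[0.006,0,0],0],
    [15,[0.006,0,0],0],
    [15,[0.006,0,0],0],
  ],
)

```text
time_s: 20.35
eef_pos: [0.5607, 0.1884, 0.0503]
eef_rot: [-0.0, 0.648, 0.762, -0.0]
wrist_force: [0.6, -0.9, -1.2]
opening: 0.266
grasp_force: 59.8
```

```bash
python3 s.py
```

```text
along x -6.81 mm depth 49.68 mm z 0.0503 Fx 0.5 Fy -1.0 Fz -1.2 yaw 99.27 t 20.35 M [-0.15 -0.09 -0.04] 59.820016622543335
```

>>> play_rows(
  plan=[
    [15,[0.0025,0,0],0],
    [15,[0.005,0,0],0],
    [15,[0.0075,0,0],0],
    [15,[0.0075,0,0],0],
    [15,[0.0075,0,0],0],
  ],
)

```text
time_s: 20.85
eef_pos: [0.5607, 0.1885, 0.0503]
eef_rot: [0.001, 0.648, 0.762, -0.002]
wrist_force: [0.8, -12.5, 0.7]
opening: 0.265
grasp_force: 60.0
```

```bash
python3 s.py
```

```text
along x -6.80 mm depth 49.72 mm z 0.0503 Fx -1.3 Fy -12.5 Fz 0.7 yaw 99.26 t 20.85 M [-2.01 -0.22  0.04] 59.96813178062439
```

The head is seated (12.5 N, no further motion). I relieve the push, open, and withdraw straight up.

>>> play_rows(
  plan=[
    [15,[-0.004,0,0],0],
    [15,[-0.0075,0,0],0],
    [15,[-0.0075,0,0],0],
    [45,[-0.0075,0,0],0],
    [45,[-0.0075,0,0],0],
    [45,[-0.0075,0,0],0],
    [45,[-0.0075,0,0],0],
    [45,[-0.0075,0,0],0],
  ],
)

```text
time_s: 21.65
eef_pos: [0.5606, 0.1887, 0.0503]
eef_rot: [-0.0, 0.648, 0.762, 0.0]
wrist_force: [-0.0, 0.3, -0.7]
opening: 0.524
grasp_force: 0.0
```

>>> play_rows(
  plan=[
    [45,[0,0,-0.05],0],
    [45,[0,0,-0.1],0],
    [45,[0,0,-0.2],0],
    [45,[-0.05,0,-0.3],0],
    [45,[-0.15,0,-0.3],0],
    [45,[-0.25,0,-0.3],0],
    [45,[-0.3,0,-0.3],0],
    [45,[-0.3,0,-0.3],0],
    [45,[-0.3,0,-0.3],0],
  ],
)

```text
time_s: 22.55
eef_pos: [0.5799, 0.07, 0.1702]
eef_rot: [-0.0, 0.648, 0.762, 0.0]
wrist_force: [0.2, 0.1, -0.6]
opening: 0.52
grasp_force: 0.0
```

Run:
```python
from h import *
o=get_obs(); s=camera("scene"); V=cloud(s); print(o["wrist_force"],o["grasp_force"])
y=np.radians(9.3); ex=np.array([np.cos(y),np.sin(y)]); ey=np.array([-ex[1],ex[0]])
h=cv2.cvtColor(s["image"],cv2.COLOR_RGB2HSV); red=((h[...,0]<5)|(h[...,0]>174))&(h[...,1]>140)
l=np.stack([(V[...,:2]-[.5596,.2325])@ex,(V[...,:2]-[.5596,.2325])@ey],-1)
m=red&(l[...,1]<-.01)&(l[...,1]>-.12)&(abs(l[...,0])<.06)&(V[...,2]>.03)&(V[...,2]<.09); print("head local",m.sum(),np.percentile(l[m],[2,98],0).round(4).tolist(),np.percentile(V[m][:,2],[5,95]))
t=(h[...,0]<14)&(h[...,1]>140)&(abs(V[...,2]-.105)<.0035)&(abs(l[...,0])<.07)&(abs(l[...,1])<.04); print("carr",np.percentile(l[t],[1,99],0).round(4).tolist())
save(s,"sc6.png",(200,130,420,340),3)
```

```text
[ 0.17895007  0.06483319 -0.57288244] 0.0
head local 124 [[-0.0171, -0.0619], [0.0057, -0.0288]] [0.05476797 0.07353558]
carr [[-0.0512, -0.0237], [0.0382, 0.0253]]
```

View pics/sc6.png

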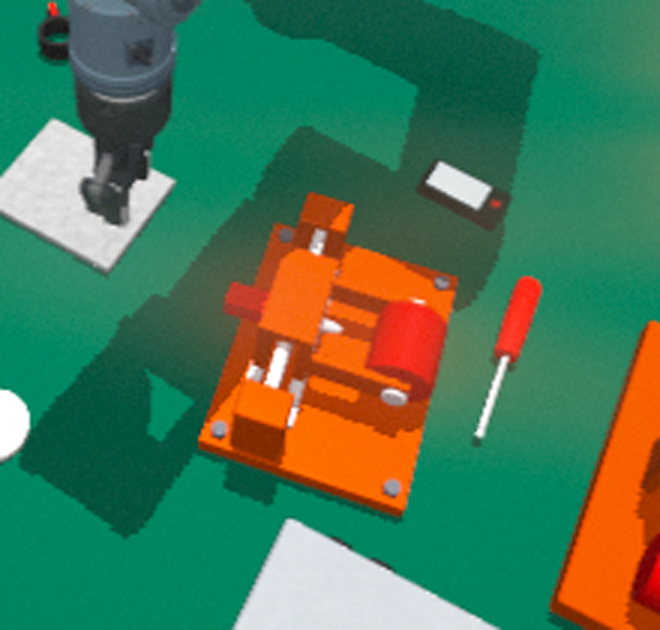

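The scene crop shows the red head tight against the carriage (245,300) and the nose sticking out beyond the far plate (328,325). The gripper is clear, with nothing else disturbed in this view.

```bash
python3 -c "
from bench import *
print(hand_in())"
```

```text
the job is handed in; nothing more can be done
None
```

The job is handed in: the red-headed pin is fully home through carriage and bar, head against the carriage and let go at about 22 s of the 67 s; the interface returned no verdict.

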